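# Make up the breakfast and dinner table caddies

## Robot

A 6-joint arm with a two-finger parallel gripper is mounted at the origin on a cart in front of the work surface, level with it; the furniture and walls round the work are solid. World frame = base frame: x ahead of the robot, y to its left, z up, the work surface at z = 0. Lengths are in m, angles in rad, forces in N, time in s.
With the tool pointing down it reaches from about 0.35 to 0.975 m from the base axis. Payload 7.1 kg.
Tool frame: the origin (TCP) lies at the very end of the fingers, on their centre line; the grasp point (between the pads) lies 19 mm behind it (manip.hold_point_z is the distance from the TCP to the grasp point, in m); z points along the fingers, y is the line along which they close (so a half turn about z gives the same grasp; the last joint's range is limited). The gripper opens to 88 mm and grips with 3 to 60 N. Pads are 20 mm wide; open, the fingers measure 115 mm over their backs; the gripper's body (75 mm by 178 mm) begins 61 mm behind the grasp point.
Start: joints at [1.15, 0.423, 1.63, -0, 1.089, -0.019], TCP at [0.244, 0.575, 0.223] pointing down, gripper open.
Joint ranges: [-3, 3], [-0.9, 2.11], [0.09, 2.58], [-1.31, 4.45], [0.11, 2.69], [-2.54, 2.54]. Speed limits (rad/s): [2.39, 2.39, 3.01, 3.14, 3.14, 3.14].

## Interface

Orientations are given as a unit quaternion [w, x, y, z].
In Python, from workcell import sensors, grab_frame, camera_params, manip gives the robot as it stands. The module is installed in compiled form; this text tells all that it offers.
- The arm moves only by the shell command python3 -m handwheel 'ROWS' [FORCE]. ROWS is JSON, a list of rows, each an object of numbers: "dx", "dy", "dz": the shift along the tool's x, y, z in cm; "wx", "wy", "wz": the turn, a rotation vector about the tool's x, y, z in degrees; "fingers": the gripper's target within -1 to 1 (shut at 1, half-way at 0, fully open at -1). A call has 1 to 8 rows; each row is the pose to reach, as a shift and turn from the pose commanded when the call began, along the tool's axes at that moment; what a row does not reach only later rows make up. A row lasts 1/8 s, in which the tool goes at most 62.5 mm and 10.7 degrees, less where a joint would pass 70% of its speed; a pose out of reach is approached as far as the arm can. A call with a gripper value outside its range is refused whole. The fingers move at their own pace and stop on an object; FORCE is the grip in N (left out, the last holds). Time passes only in rows, so rows that repeat a pose let the fingers close. It gives the time, the measured TCP pose, the force, the opening and the grip force at its end, in the units of the state.
- sensors.observe(): the state, without advancing time (a new reading comes with each control period).
- grab_frame(name): name is "scene" or "top" or "wrist"; returns the picture (400x640x3 uint8, red, green, blue); there is no depth.
- camera_params(name): a dict with "fx", "fy", "cx", "cy" (pixels), "world_from_camera" (4x4, takes a point from camera to world coordinates). Camera axes: x right, y up, looking along -z (the intrinsics and any distortion apply to the point x, -y, -z); pixel columns grow to the right and rows downward; lengths in m; the calibration is good to about 2 mm. A picture is of the moment at which its call begins: read the wrist's pose just before it. camera_params takes no time and is no camera call; for the wrist camera it gives the pose at the moment of the call.
- manip.hand_in(): hands the job in; it is judged then, once.
The state is a dict: "clock": time; "q": joint angles; "qvel": joint speeds; "tau": joint torques, N m; "tool_pos": TCP position; "tool_rot": TCP orientation; "contact_force": force on the tool from outside, world axes, zero at the start; "ft_torque": the same for the moment, N m; "gripper_width": opening from 0.0 (shut) to 1.0 (fully open); "gripper_force": force on a finger pad.
Only numpy, scipy, OpenCV 4.12 (cv2) and the standard library are available. Lean on these libraries where they do the work, as an engineer would, in place of code of your own. Each camera call takes 0.05 s, during which the arm holds its last target. There are 200 camera calls.

## Task

Make up the two table kits from the jars in the middle of the worktop: the honey jar and the yellow-capped spice jar go in the wooden caddy, the salt shaker and the red-capped spice jar in the blue caddy, each standing upright on the floor of a compartment of its own. Set them down gently rather than dropping them, and leave the white-capped spice jar, the mug and the pepper mill where they stand.

Things in the scene. Friction and masses are not known exactly. Their poses are not given: they have to be found in the camera images.
- caddy_wood: Pale wooden caddy: fixed open box, 186 (x) x 96 (y) x 30 mm (z), a steel grip 20 mm proud at each short end. Walls, floor and divider are 6 mm thick; the divider, as high as the walls, makes two compartments 84 x 84 mm inside, centred at x = -45 and +45 mm in its frame. Origin at the centre of its underside; compartment floor at z = 6 mm, rim at z = 30 mm.
- caddy_blue: Blue painted caddy: fixed open box, 186 (x) x 96 (y) x 30 mm (z), a steel grip 20 mm proud at each short end. Walls, floor and divider are 6 mm thick; the divider, as high as the walls, makes two compartments 84 x 84 mm inside, centred at x = -45 and +45 mm in its frame. Origin at the centre of its underside; compartment floor at z = 6 mm, rim at z = 30 mm.
- honey_jar: Wide clear jar with honey-coloured contents and a yellow lid, 64 mm across and 87 mm tall, about 0.25 kg; the sides are 60 mm across up to 76 mm, the lid above that 64 mm. Origin at the centre of the underside, z up when it stands; it is round, so its yaw is of no account. At the start it stands upright on the worktop.
- spice_yellow: Slim spice jar with a yellow cap, 45 mm across and 100 mm tall, about 0.11 kg; cap from 80 mm up. Origin at the centre of the underside, z up when it stands; it is round, so its yaw is of no account. At the start it stands upright on the worktop.
- spice_red: Slim spice jar with a red cap, 45 mm across and 108 mm tall, about 0.11 kg; cap from 87 mm up. Origin at the centre of the underside, z up when it stands; it is round, so its yaw is of no account. At the start it stands upright on the worktop.
- salt_shaker: Salt shaker of clear glass with a grey domed top with small holes, 44 mm across at the widest, 34 mm at the top, 90 mm tall, about 0.1 kg; the glass ends about 70 mm up. Origin at the centre of the underside, z up when it stands; it is round, so its yaw is of no account. At the start it stands upright on the worktop.
- spice_white: Slim spice jar with a white cap, 47 mm across and 98 mm tall. It belongs to neither kit and stays where it is. Origin at the centre of the underside, z up when it stands; it is round, so its yaw is of no account. At the start it stands upright on the worktop.
- mug: White mug with dark stripes, 86 mm across, 120 mm with its handle, 90 mm tall, left of the work; stays where it is. Origin under the middle of its whole outline, handle to its -y.
- pepper_mill: Turned wooden pepper mill, 58 mm across, 170 mm tall, right of the work; stays where it is. Origin at the centre of the underside. (Behind the whole work, wall cabinets hang over the worktop from about x = 0.57 m in the world frame, their underside 0.42 m up: keep the wrist clear of them.)
There are look-alikes about, which are no part of the job. Leave any turquoise look-alike of the spice_white alone. What is shaped like the spice_yellow but green is not meant.

How it is judged:
By the outcome, as a careful person would: the job done as asked, in the order asked, and still so for the second after the job is handed in, with the robot touching nothing.
It also fails if it takes over 120 s, if anything falls off the work surface, if the arm or the gripper's body presses on something with over 40 N, if the wrist force passes 120 N, or if a joint passes its speed limit or range.

## Working session

There is one attempt and no reset: what is moved stays moved. The work goes in short steps, Python scripts to look and compute and a shell command to move; the robot and the scene stay as the last step left them, time stands still between calls to the robot, and variables do not carry over. Pictures are saved under pics/ and viewed, at most 14 in all, crops included, and the job is handed in when it is done.

```bash
mkdir -p pics; python3 - <<'E'
from workcell import sensors, grab_frame, camera_params, manip
import cv2,numpy as np
s=sensors.observe(); print(s['clock'],s['tool_pos'],s['tool_rot'],s['gripper_width'],manip.hold_point_z)
for n in ("top","scene"):
    f=grab_frame(n); cv2.imwrite(f'pics/{n}0.png',f[:,:,::-1])
    p=camera_params(n); print(n,{k:(np.round(v,4).tolist() if not isinstance(v,(str,type(None))) else v) for k,v in p.items()})
E
```

```text
0.0 [0.24416769 0.57473081 0.22191873] [-1.61307598e-04  1.99570965e-01  9.79883091e-01 -7.29009466e-04] 0.9995821470414351 0.0187
top {'fx': 468.8266, 'fy': 468.8266, 'cx': 312.9916, 'cy': 203.8003, 'world_from_camera': [[-0.0931, 0.8431, -0.5296, -0.4994], [-0.9957, -0.0799, 0.0479, 0.0698], [-0.0019, 0.5317, 0.8469, 1.5257], [0.0, 0.0, 0.0, 1.0]]}
scene {'fx': 468.6516, 'fy': 468.6516, 'cx': 315.2489, 'cy': 197.0668, 'world_from_camera': [[0.8344, 0.2768, -0.4765, -0.5131], [-0.551, 0.4036, -0.7304, -1.462], [-0.0099, 0.8721, 0.4893, 1.0197], [0.0, 0.0, 0.0, 1.0]]}
```

View pics/top0.png

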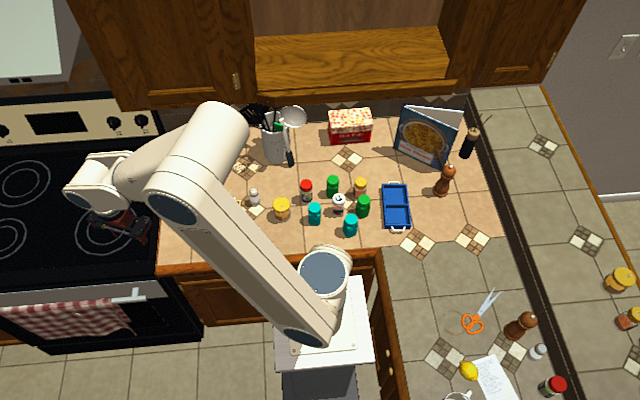

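View pics/scene0.png

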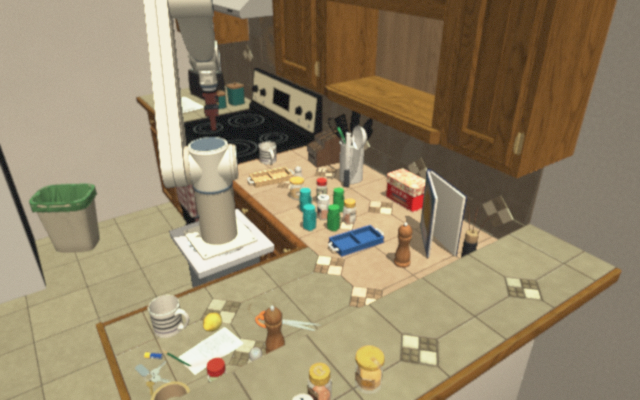

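The top view shows the jar cluster around (280–365, 180–230) and the blue caddy at (396,207). The wooden caddy is hidden by the arm there, but visible in scene at (270,177). I'll enlarge both clusters in one picture.

```bash
cat > h.py <<'E'
from workcell import sensors, grab_frame, camera_params, manip
import cv2,numpy as np
def ray(p,u,v,z):
    T=np.array(p['world_from_camera']); d=T[:3,:3]@np.array([(u-p['cx'])/p['fx'],-(v-p['cy'])/p['fy'],-1]); o=T[:3,3]
    return o+d*(z-o[2])/d[2]
def proj(p,X):
    T=np.array(p['world_from_camera']); c=T[:3,:3].T@(np.array(X)-T[:3,3])
    return p['cx']+p['fx']*c[0]/-c[2], p['cy']-p['fy']*c[1]/-c[2]
E
python3 - <<'E'
from h import *
a=cv2.imread('pics/top0.png')[165:250,225:425]; b=cv2.imread('pics/scene0.png')[135:275,240:440]
cv2.imwrite('pics/crop0.png',cv2.resize(np.vstack([a,b])[:225],None,fx=2.66,fy=2.66,interpolation=cv2.INTER_CUBIC))
p=camera_params('top'); s=camera_params('scene')
for n,u,v,z in [('salt',254,190,.09),('honey',282,203,.087),('red',306,184,.108),('white?',338,199,.098),('yel',360,182,.1),('gr1',333,180,.1),('gr2',363,199,.1),('tq1',314,207,.1),('tq2',350,217,.1),('mill',448,168,.17),('bl1',384,184,.03),('bl2',407,184,.03),('bl3',411,228,.03),('bl4',384,228,.03)]: print(n,ray(p,u,v,z).round(3))
for n,u,v,z in [('w L',250,182,.03),('w R',293,176,.03),('w far',280,168,.03),('mug',268,148,.09),('yel',349,203,.1),('red',322,182,.108),('honey',297,181,.087),('shak',298,168,.09),('wh',323,197,.098)]: print(n,ray(s,u,v,z).round(3))
E
```

```text
salt [0.479 0.199 0.09 ]
honey [0.414 0.1   0.087]
red [0.475 0.007 0.108]
white? [ 0.405 -0.103  0.098]
yel [ 0.47  -0.193  0.1  ]
gr1 [ 0.489 -0.094  0.1  ]
gr2 [ 0.395 -0.193  0.1  ]
tq1 [ 0.378 -0.013  0.1  ]
tq2 [ 0.325 -0.136  0.1  ]
mill [ 0.454 -0.503  0.17 ]
bl1 [ 0.5   -0.297  0.03 ]
bl2 [ 0.492 -0.385  0.03 ]
bl3 [ 0.298 -0.361  0.03 ]
bl4 [ 0.308 -0.263  0.03 ]
w L [0.282 0.303 0.03 ]
w R [0.476 0.243 0.03 ]
w far [0.469 0.353 0.03 ]
mug [0.474 0.478 0.09 ]
yel [ 0.465 -0.203  0.1  ]
red [ 0.47  -0.009  0.108]
honey [0.408 0.094 0.087]
shak [0.477 0.197 0.09 ]
wh [ 0.411 -0.103  0.098]
```

View pics/crop0.png

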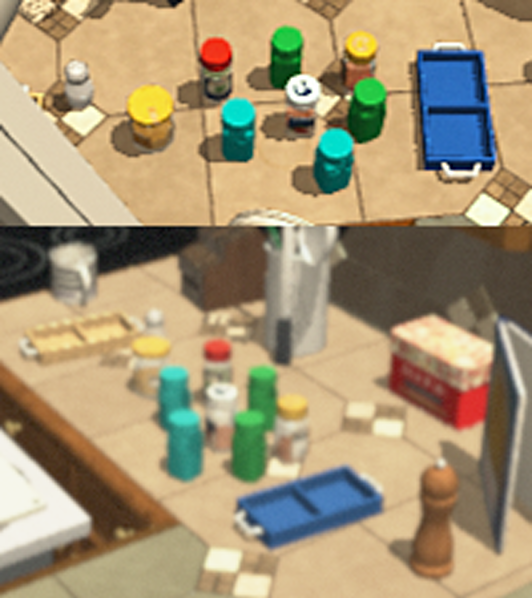

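Identified (top pixels):
- **Wanted:** honey (282,208), red-cap (306,190), yellow-cap slim (360,188), and grey-dome shaker (254,197).
- **Stays:** white-cap (338,203).
- **Look-alikes to ignore:** green (333,186) and (363,205), turquoise (314,213) and (350,224).

The crop settles this: only (360,188) is a slim jar with a yellow cap, and the wide yellow-lidded one at (282,208) is the honey. I'll move towards the honey, turning the tool so its fingers close along world y.

```bash
cat >> h.py <<'E'
from scipy.spatial.transform import Rotation as Ro
def go(x,y,z,yaw=180):
    """shift (cm) and turn (deg) in tool axes from now to tool-down at x,y,z with tool x at yaw (deg)"""
    s=sensors.observe(); w=s['tool_rot']; R=Ro.from_quat([w[1],w[2],w[3],w[0]])
    d=R.inv().apply(np.array([x,y,z])-s['tool_pos'])*100
    c,n=np.cos(np.radians(yaw)),np.sin(np.radians(yaw))
    G=Ro.from_matrix(np.array([[c,n,0],[n,-c,0],[0,0,-1]]))
    t=np.degrees((R.inv()*G).as_rotvec())
    print('go',[x,y,z],'d',d.round(2),'w',t.round(1),'clock',round(s['clock'],2))
E
python3 -c "
from h import *
go(.40,.13,.22)"
python3 -m handwheel '[{"dx":-4,"dy":-5,"wz":-8},{"dx":-8,"dy":-9,"wz":-16},{"dx":-12,"dy":-13,"wz":-23},{"dx":-17,"dy":-18,"wz":-23},{"dx":-22,"dy":-23,"wz":-23},{"dx":-26,"dy":-28,"wz":-23},{"dx":-30,"dy":-33,"wz":-23},{"dx":-32,"dy":-35,"wz":-23}]' 15
python3 - <<'E'
from h import *
p=camera_params('wrist'); f=grab_frame('wrist'); t=grab_frame('top')
cv2.imwrite('pics/w1.png',f[:,:,::-1]); cv2.imwrite('pics/t1.png',t[:,:,::-1])
print(np.round(p['world_from_camera'],3).tolist(),p['fx'],p['cx'],p['cy']); go(.411,.097,.16)
E
```

```text
go [0.4, 0.13, 0.22] d [-31.73 -34.84   0.24] w [ -0.1  -0.  -23. ] clock 0.1
[[0.391, -0.893, -0.221, 0.185], [0.92, 0.379, 0.095, 0.6], [-0.001, -0.241, 0.971, 0.383], [0.0, 0.0, 0.0, 1.0]] 293.7166818151309 320.949851548261 198.40322261721974
go [0.411, 0.097, 0.16] d [-34.03 -37.46   6.26] w [ -0.1  -0.  -23. ] clock 0.2invalid input
```

View pics/w1.png

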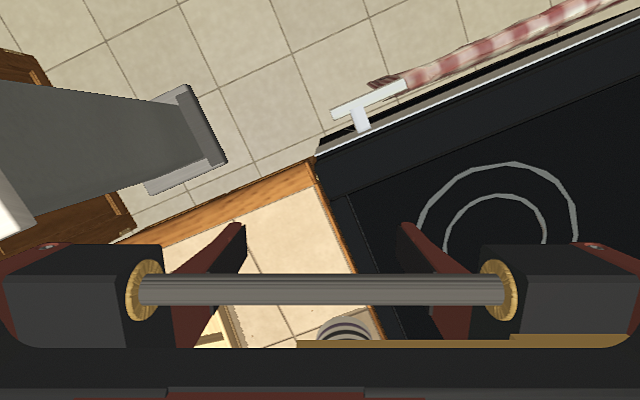

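The wrist view shows the fingers at about (220,280) and (420,280), with the floor and hob beyond. It looks to the tool's +x side. The row was rejected, so I'll retry with all keys present.

```bash

python3 -m handwheel '[{"dx":-4,"dy":-5,"dz":0,"wx":0,"wy":0,"wz":-8,"fingers":-1},{"dx":-8,"dy":-9,"dz":0,"wx":0,"wy":0,"wz":-16,"fingers":-1},{"dx":-12,"dy":-13,"dz":0,"wx":0,"wy":0,"wz":-23,"fingers":-1},{"dx":-17,"dy":-18,"dz":0,"wx":0,"wy":0,"wz":-23,"fingers":-1},{"dx":-22,"dy":-23,"dz":0,"wx":0,"wy":0,"wz":-23,"fingers":-1},{"dx":-26,"dy":-28,"dz":0,"wx":0,"wy":0,"wz":-23,"fingers":-1},{"dx":-30,"dy":-33,"dz":0,"wx":0,"wy":0,"wz":-23,"fingers":-1},{"dx":-32,"dy":-35,"dz":0,"wx":0,"wy":0,"wz":-23,"fingers":-1}]' 15
python3 - <<'E'
from h import *
p=camera_params('wrist'); f=grab_frame('wrist'); t=grab_frame('top')
cv2.imwrite('pics/w2.png',f[:,:,::-1]); cv2.imwrite('pics/t2.png',t[:,:,::-1])
cv2.imwrite('pics/v2.png',np.vstack([f,t])[:,:,::-1][:,::1][::1].copy() if 0 else cv2.resize(np.hstack([f,t])[:,:,::-1],(800,250)))
s=sensors.observe();print(s['tool_pos'],s['q'])
E
```

```text
clock: 1.2
tool_pos: [0.4021, 0.1258, 0.2228]
tool_rot: [0.0, 0.001, 1.0, -0.0]
contact_force: [0.0, 0.4, -0.1]
gripper_width: 1.001
gripper_force: 0.0
[0.40294203 0.12463047 0.22279122] [ 2.72295549e-01  1.18159313e-01  2.05651546e+00 -9.02163926e-04
  9.66591958e-01 -1.29275553e+00]
```

View pics/v2.png

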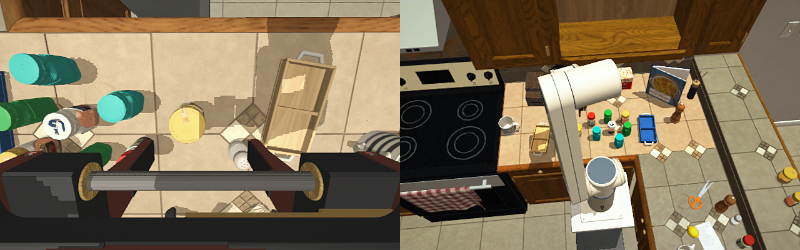

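The wrist view shows the honey lid at about (299,198) px, the wooden caddy at about (485,170), and the shaker dome at about (382,245). In the top view both caddies are now in sight.

```bash
cat > m.py <<'E'
from h import *
f=cv2.imread('pics/w2.png'); t=cv2.imread('pics/t2.png')
p=camera_params('wrist'); P=camera_params('top')
hsv=cv2.cvtColor(f,cv2.COLOR_BGR2HSV)
m=cv2.inRange(hsv,(20,110,120),(32,255,255)); n,l,st,c=cv2.connectedComponentsWithStats(m)
for i in range(1,n):
    if st[i,4]>150: print('yellow',st[i],c[i].round(1),ray(p,*c[i],.087).round(4), ray(p,st[i,0],c[i][1],.087).round(3),ray(p,st[i,0]+st[i,2],c[i][1],.087).round(3))
h2=cv2.cvtColor(t,cv2.COLOR_BGR2HSV)
m=cv2.morphologyEx(cv2.inRange(h2,(100,120,60),(125,255,255)),cv2.MORPH_CLOSE,np.ones((5,5)))
cs,_=cv2.findContours(m,cv2.RETR_EXTERNAL,cv2.CHAIN_APPROX_NONE)
for k in cs:
    if cv2.contourArea(k)>300:
        w=np.array([ray(P,*q,.03)[:2] for q in k[:,0]],np.float32); print('blue',k.min((0,1)),k.max((0,1)),cv2.minAreaRect(w))
cv2.imwrite('pics/c2.png',np.hstack([cv2.resize(f[60:280,370:570],None,fx=2,fy=2),cv2.resize(t[180:260,200:260],None,fx=5.5,fy=5.5)]))
E
python3 m.py
```

```text
yellow [ 270  170   60   59 2388] [299.6 201. ] [0.4147 0.1018 0.087 ] [0.415 0.071 0.087] [0.415 0.133 0.087]
yellow [  0 237  39  24 337] [ 14.5 246.7] [ 0.4643 -0.2094  0.087 ] [ 0.464 -0.225  0.087] [ 0.464 -0.183  0.087]
blue [382 184] [410 228] ((0.39965569972991943, -0.32406195998191833), (0.09744375199079514, 0.19466851651668549), 84.58308410644531)
```

View pics/c2.png

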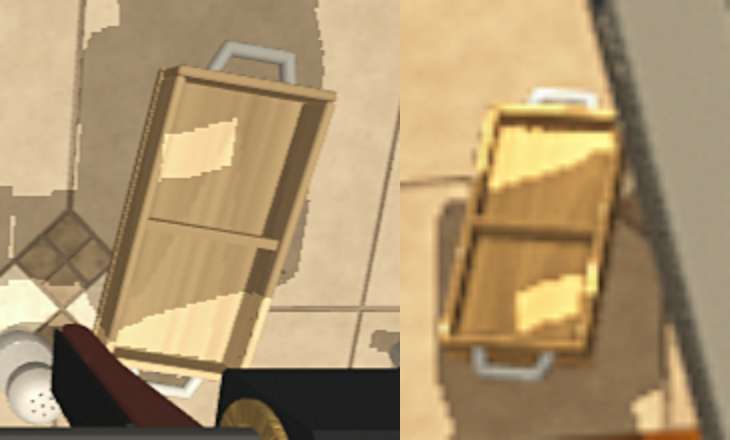

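The crops show the wooden caddy's rim corners. Wrist px: (452,94), (537,108), (422,232). Top px: (216,199), (240,201), (234.5,243.6), (207.6,242.7). Next I'll turn these into positions.

```bash
python3 - <<'E'
from h import *
p=camera_params('wrist'); P=camera_params('top')
for u,v in [(452.5,93.5),(537,107.5),(422.5,232.5),(476.5,175.5)]: print('w',ray(p,u,v,.03).round(3))
k=[(216,199.1),(240,200.9),(234.5,243.6),(207.6,242.7)]
w=np.array([ray(P,u,v,.03)[:2] for u,v in k]);print('t',w.round(3),w.mean(0).round(3))
go(.415,.101,.125); go(.415,.101,.035)
E
```

```text
w [0.304 0.275 0.03 ]
w [0.319 0.374 0.03 ]
w [0.472 0.254 0.03 ]
w [0.398 0.314 0.03 ]
t [[0.492 0.349]
 [0.475 0.259]
 [0.295 0.28 ]
 [0.308 0.376]] [0.392 0.316]
go [0.415, 0.101, 0.125] d [-1.21 -2.35  9.78] w [-0.   0.  -0.3] clock 1.3
go [0.415, 0.101, 0.035] d [-1.21 -2.34 18.78] w [-0.   0.  -0.3] clock 1.3
```

```bash

python3 -m handwheel '[{"dx":-1.2,"dy":-2.3,"dz":3,"wx":0,"wy":0,"wz":0,"fingers":-1},{"dx":-1.2,"dy":-2.3,"dz":6,"wx":0,"wy":0,"wz":0,"fingers":-1},{"dx":-1.2,"dy":-2.3,"dz":9,"wx":0,"wy":0,"wz":0,"fingers":-1},{"dx":-1.2,"dy":-2.3,"dz":12,"wx":0,"wy":0,"wz":0,"fingers":-1},{"dx":-1.2,"dy":-2.3,"dz":15,"wx":0,"wy":0,"wz":0,"fingers":-1},{"dx":-1.2,"dy":-2.3,"dz":17.5,"wx":0,"wy":0,"wz":0,"fingers":-1},{"dx":-1.2,"dy":-2.3,"dz":18.8,"wx":0,"wy":0,"wz":0,"fingers":-1},{"dx":-1.2,"dy":-2.3,"dz":18.8,"wx":0,"wy":0,"wz":0,"fingers":-1}]' 20
python3 -m handwheel '[{"dx":0,"dy":0,"dz":0,"wx":0,"wy":0,"wz":0,"fingers":1},{"dx":0,"dy":0,"dz":0,"wx":0,"wy":0,"wz":0,"fingers":1},{"dx":0,"dy":0,"dz":0,"wx":0,"wy":0,"wz":0,"fingers":1},{"dx":0,"dy":0,"dz":0,"wx":0,"wy":0,"wz":0,"fingers":1},{"dx":0,"dy":0,"dz":0,"wx":0,"wy":0,"wz":0,"fingers":1},{"dx":0,"dy":0,"dz":0,"wx":0,"wy":0,"wz":0,"fingers":1}]' 20
python3 -c "
from h import *
go(.350,.321,.11); go(.350,.321,.043)"
```

```text
clock: 2.3
tool_pos: [0.4135, 0.1052, 0.0342]
tool_rot: [-0.001, -0.0, 1.0, -0.0]
contact_force: [-0.1, -0.4, 0.7]
gripper_width: 0.998
gripper_force: 0.0
clock: 3.05
tool_pos: [0.4145, 0.1049, 0.0353]
tool_rot: [0.001, 0.0, 1.0, 0.0]
contact_force: [-0.3, -1.8, 7.8]
gripper_width: 0.722
gripper_force: 20.0
go [0.35, 0.321, 0.11] d [ 6.45 21.61 -7.48] w [ 0.   0.1 -0. ] clock 3.05
go [0.35, 0.321, 0.043] d [ 6.46 21.6  -0.78] w [ 0.   0.1 -0. ] clock 3.05
```

```bash

python3 -m handwheel '[{"dx":0,"dy":0,"dz":-2,"wx":0,"wy":0,"wz":0,"fingers":1},{"dx":0,"dy":0,"dz":-4,"wx":0,"wy":0,"wz":0,"fingers":1},{"dx":0,"dy":0,"dz":-6,"wx":0,"wy":0,"wz":0,"fingers":1},{"dx":1,"dy":2,"dz":-7.5,"wx":0,"wy":0,"wz":0,"fingers":1},{"dx":2,"dy":6,"dz":-7.5,"wx":0,"wy":0,"wz":0,"fingers":1},{"dx":3.2,"dy":10,"dz":-7.5,"wx":0,"wy":0,"wz":0,"fingers":1},{"dx":4.5,"dy":14,"dz":-7.5,"wx":0,"wy":0,"wz":0,"fingers":1},{"dx":5.5,"dy":17.5,"dz":-7.5,"wx":0,"wy":0,"wz":0,"fingers":1}]' 20
python3 - <<'E'
from h import *
f=grab_frame('wrist');cv2.imwrite('pics/w3.png',f[:,:,::-1])
go(.350,.321,.11);go(.350,.321,.043)
E
```

```text
clock: 4.05
tool_pos: [0.3581, 0.2811, 0.1095]
tool_rot: [-0.0, 0.0, 1.0, -0.0]
contact_force: [-0.4, 0.1, -2.6]
gripper_width: 0.72
gripper_force: 20.0
go [0.35, 0.321, 0.11] d [ 0.82  3.67 -0.01] w [0.1 0.  0. ] clock 4.1
go [0.35, 0.321, 0.043] d [0.82 3.66 6.69] w [0.1 0.  0. ] clock 4.1
```

View pics/w3.png

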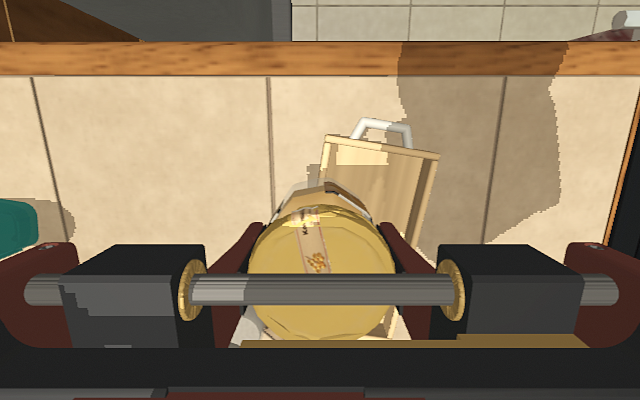

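The honey is held level, with its lid centred at (320,275) between the fingers. The caddy's near rim corners are at (325,135) and (440,155).

```bash
python3 -c "
from h import *
p=camera_params('wrist')
for q in [(325,135),(440,155)]: print(ray(p,*q,.03).round(3))"
python3 -m handwheel '[{"dx":0.4,"dy":2,"dz":0,"wx":0,"wy":0,"wz":0,"fingers":1},{"dx":0.8,"dy":3.6,"dz":0,"wx":0,"wy":0,"wz":0,"fingers":1},{"dx":0.8,"dy":3.6,"dz":1.5,"wx":0,"wy":0,"wz":0,"fingers":1},{"dx":0.8,"dy":3.6,"dz":3,"wx":0,"wy":0,"wz":0,"fingers":1},{"dx":0.8,"dy":3.6,"dz":4.5,"wx":0,"wy":0,"wz":0,"fingers":1},{"dx":0.8,"dy":3.6,"dz":5.5,"wx":0,"wy":0,"wz":0,"fingers":1},{"dx":0.8,"dy":3.6,"dz":6.0,"wx":0,"wy":0,"wz":0,"fingers":1},{"dx":0.8,"dy":3.6,"dz":6.2,"wx":0,"wy":0,"wz":0,"fingers":1}]' 20
```

```text
[0.301 0.287 0.03 ]
[0.317 0.381 0.03 ]
clock: 5.1
tool_pos: [0.3511, 0.3157, 0.0473]
tool_rot: [-0.0, 0.0, 1.0, -0.0]
contact_force: [0.2, 0.6, -2.8]
gripper_width: 0.721
gripper_force: 20.0
```

```bash

python3 -m handwheel '[{"dx":-0.2,"dy":0.7,"dz":0,"wx":0,"wy":0,"wz":0,"fingers":1},{"dx":-0.2,"dy":0.7,"dz":0.1,"wx":0,"wy":0,"wz":0,"fingers":1},{"dx":-0.2,"dy":0.7,"dz":0.2,"wx":0,"wy":0,"wz":0,"fingers":1},{"dx":-0.2,"dy":0.7,"dz":0.3,"wx":0,"wy":0,"wz":0,"fingers":1},{"dx":-0.2,"dy":0.7,"dz":0.4,"wx":0,"wy":0,"wz":0,"fingers":1},{"dx":-0.2,"dy":0.7,"dz":0.5,"wx":0,"wy":0,"wz":0,"fingers":1},{"dx":-0.2,"dy":0.7,"dz":0.55,"wx":0,"wy":0,"wz":0,"fingers":1},{"dx":-0.2,"dy":0.7,"dz":0.6,"wx":0,"wy":0,"wz":0,"fingers":1}]' 20
```

```text
clock: 6.1
tool_pos: [0.3531, 0.323, 0.0416]
tool_rot: [0.0, 0.0, 1.0, -0.0]
contact_force: [-0.0, -0.7, -4.0]
gripper_width: 0.722
gripper_force: 20.0
```

```bash

python3 -m handwheel '[{"dx":0,"dy":0,"dz":0.05,"wx":0,"wy":0,"wz":0,"fingers":1},{"dx":0,"dy":0,"dz":0.1,"wx":0,"wy":0,"wz":0,"fingers":1},{"dx":0,"dy":0,"dz":0.1,"wx":0,"wy":0,"wz":0,"fingers":1}]' 20
```

```text
clock: 6.48
tool_pos: [0.3532, 0.323, 0.0413]
tool_rot: [0.0, 0.0, 1.0, 0.0]
contact_force: [-1.2, -2.0, 7.4]
gripper_width: 0.72
gripper_force: 20.0
```

The jar is on the floor (about 10 N of contact). Release and rise.

```bash

python3 -m handwheel '[{"dx":0,"dy":0,"dz":0,"wx":0,"wy":0,"wz":0,"fingers":-0.4},{"dx":0,"dy":0,"dz":0,"wx":0,"wy":0,"wz":0,"fingers":-0.8},{"dx":0,"dy":0,"dz":0,"wx":0,"wy":0,"wz":0,"fingers":-1},{"dx":0,"dy":0,"dz":0,"wx":0,"wy":0,"wz":0,"fingers":-1},{"dx":0,"dy":0,"dz":-3,"wx":0,"wy":0,"wz":0,"fingers":-1},{"dx":0,"dy":0,"dz":-7,"wx":0,"wy":0,"wz":0,"fingers":-1},{"dx":0,"dy":0,"dz":-11,"wx":0,"wy":0,"wz":0,"fingers":-1},{"dx":0,"dy":0,"dz":-16,"wx":0,"wy":0,"wz":0,"fingers":-1}]' 20
python3 -c "
from h import *
go(.464,-.17,.22)"
```

```text
clock: 7.48
tool_pos: [0.3526, 0.3225, 0.2015]
tool_rot: [-0.001, 0.0, 1.0, -0.0]
contact_force: [1.1, -0.2, 0.0]
gripper_width: 1.003
gripper_force: 0.0
go [0.464, -0.17, 0.22] d [-11.16 -49.25  -1.81] w [-0.1 -0.1 -0. ] clock 7.47
```

```bash

python3 -m handwheel '[{"dx":0,"dy":-5,"dz":-1,"wx":0,"wy":0,"wz":0,"fingers":-1},{"dx":-2,"dy":-11,"dz":-2,"wx":0,"wy":0,"wz":0,"fingers":-1},{"dx":-4,"dy":-17,"dz":-2,"wx":0,"wy":0,"wz":0,"fingers":-1},{"dx":-6,"dy":-23,"dz":-2,"wx":0,"wy":0,"wz":0,"fingers":-1},{"dx":-8,"dy":-29,"dz":-2,"wx":0,"wy":0,"wz":0,"fingers":-1},{"dx":-10,"dy":-35,"dz":-2,"wx":0,"wy":0,"wz":0,"fingers":-1},{"dx":-11,"dy":-41,"dz":-2,"wx":0,"wy":0,"wz":0,"fingers":-1},{"dx":-11,"dy":-47,"dz":-2,"wx":0,"wy":0,"wz":0,"fingers":-1}]' 20
python3 - <<'E'
from h import *
f=grab_frame('wrist');t=grab_frame('top')
cv2.imwrite('pics/w4.png',f[:,:,::-1]);cv2.imwrite('pics/t4.png',t[:,:,::-1])
v=np.full((600,640,3),0,np.uint8); v[:400]=f; v[400:,:480]=cv2.resize(t[180:280,180:420],None,fx=2,fy=2)
cv2.imwrite('pics/v4.png',v[:,:,::-1])
print(sensors.observe()['q'].round(2) if hasattr(sensors.observe()['q'],'round') else sensors.observe()['q'])
p=camera_params('wrist')
hsv=cv2.cvtColor(f,cv2.COLOR_RGB2HSV)
m=cv2.inRange(hsv,(20,110,120),(32,255,255)); n,l,st,c=cv2.connectedComponentsWithStats(m)
for i in range(1,n):
    if st[i,4]>150: print('yellow',st[i],c[i].round(1),ray(p,*c[i],.1).round(4))
go(.465,-.2,.04)
E
```

```text
clock: 8.48
tool_pos: [0.4634, -0.1491, 0.2208]
tool_rot: [0.0, 0.0, 1.0, -0.0]
contact_force: [0.5, -0.1, 1.1]
gripper_width: 1.006
gripper_force: 0.0
[-0.34  0.22  1.93 -0.    0.99 -1.9 ]
yellow [ 252  181   46   46 1065] [273.7 203.1] [ 0.4729 -0.1996  0.1   ]
yellow [126 282  11  38 155] [129.3 301.1] [ 0.582  -0.3613  0.1   ]
go [0.465, -0.2, 0.04] d [-0.2  -4.77 18.08] w [-0.1  0.1 -0.4] clock 8.57
```

View pics/v4.png

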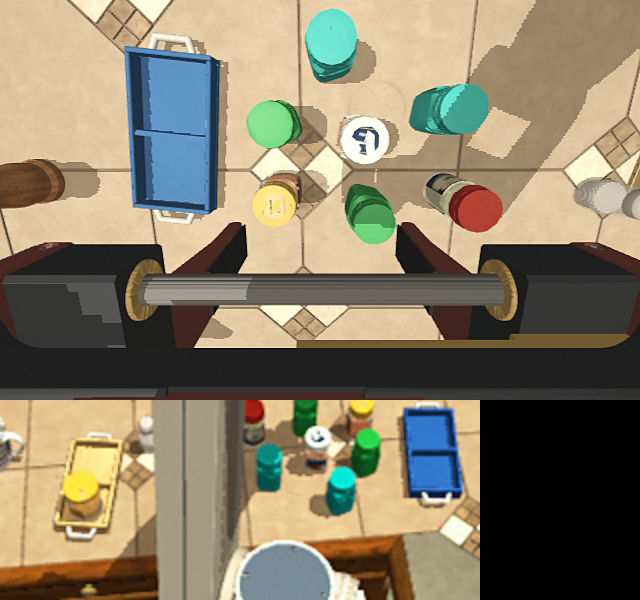

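The honey stands in the near wooden compartment. The wrist view shows the yellow cap at (275,205), green look-alikes at (273,124) and (370,222), white at (364,140), red at (475,208), and the blue caddy's rim corners at (127,47), (216,60), (213,213), (131,206).

```bash
python3 -c "
from h import *
p=camera_params('wrist')
for n,u,v,z in [('red',475,208,.108),('g1',370,222,.1),('g2',273,124,.1),('wh',364,140,.098)]: print(n,ray(p,u,v,z).round(3))
w=np.array([ray(p,*q,.03)[:2] for q in [(127,47),(216,60),(213,213),(131,206)]]);print(w.round(3),w.mean(0).round(3))
go(.472,-.2,.04)"
python3 -m handwheel '[{"dx":-0.9,"dy":-4.8,"dz":2,"wx":0,"wy":0,"wz":0,"fingers":-1},{"dx":-0.9,"dy":-4.8,"dz":5,"wx":0,"wy":0,"wz":0,"fingers":-1},{"dx":-0.9,"dy":-4.8,"dz":8,"wx":0,"wy":0,"wz":0,"fingers":-1},{"dx":-0.9,"dy":-4.8,"dz":11,"wx":0,"wy":0,"wz":0,"fingers":-1},{"dx":-0.9,"dy":-4.8,"dz":14,"wx":0,"wy":0,"wz":0,"fingers":-1},{"dx":-0.9,"dy":-4.8,"dz":16.5,"wx":0,"wy":0,"wz":0,"fingers":-1},{"dx":-0.9,"dy":-4.8,"dz":18,"wx":0,"wy":0,"wz":0,"fingers":-1},{"dx":-0.9,"dy":-4.8,"dz":18,"wx":0,"wy":0,"wz":0,"fingers":-1}]' 15
python3 -m handwheel '[{"dx":0,"dy":0,"dz":0,"wx":0,"wy":0,"wz":0,"fingers":0},{"dx":0,"dy":0,"dz":0,"wx":0,"wy":0,"wz":0,"fingers":0.5},{"dx":0,"dy":0,"dz":0,"wx":0,"wy":0,"wz":0,"fingers":1},{"dx":0,"dy":0,"dz":0,"wx":0,"wy":0,"wz":0,"fingers":1},{"dx":0,"dy":0,"dz":0,"wx":0,"wy":0,"wz":0,"fingers":1},{"dx":0,"dy":0,"dz":0,"wx":0,"wy":0,"wz":0,"fingers":1},{"dx":0,"dy":0,"dz":0,"wx":0,"wy":0,"wz":0,"fingers":1}]' 15
python3 -c "
from h import *
go(.44,.315,.17);go(.44,.315,.05)"
```

```text
red [ 0.477 -0.003  0.108]
g1 [ 0.493 -0.103  0.1  ]
g2 [ 0.397 -0.197  0.1  ]
wh [ 0.412 -0.111  0.098]
[[ 0.314 -0.364]
 [ 0.327 -0.268]
 [ 0.504 -0.288]
 [ 0.494 -0.389]] [ 0.41  -0.327]
go [0.472, -0.2, 0.04] d [-0.9  -4.77 18.08] w [-0.1  0.1 -0.4] clock 8.57
clock: 9.57
tool_pos: [0.4714, -0.1943, 0.04]
tool_rot: [-0.001, 0.0, 1.0, 0.0]
contact_force: [-0.7, 0.4, -0.1]
gripper_width: 1.002
gripper_force: 0.0
clock: 10.45
tool_pos: [0.472, -0.1949, 0.0408]
tool_rot: [0.0, 0.0, 1.0, -0.0]
contact_force: [-0.4, -0.3, 3.6]
gripper_width: 0.495
gripper_force: 15.0
go [0.44, 0.315, 0.17] d [  3.22  50.99 -12.93] w [-0.  0. -0.] clock 10.45
go [0.44, 0.315, 0.05] d [ 3.22 50.99 -0.93] w [-0.  0. -0.] clock 10.45
```

```bash

python3 -m handwheel '[{"dx":0,"dy":0,"dz":-2,"wx":0,"wy":0,"wz":0,"fingers":1},{"dx":0,"dy":0,"dz":-5,"wx":0,"wy":0,"wz":0,"fingers":1},{"dx":0,"dy":0,"dz":-8,"wx":0,"wy":0,"wz":0,"fingers":1},{"dx":0,"dy":0,"dz":-11,"wx":0,"wy":0,"wz":0,"fingers":1},{"dx":0,"dy":0,"dz":-13,"wx":0,"wy":0,"wz":0,"fingers":1},{"dx":0.5,"dy":3,"dz":-13.5,"wx":0,"wy":0,"wz":0,"fingers":1},{"dx":1,"dy":7,"dz":-13.5,"wx":0,"wy":0,"wz":0,"fingers":1},{"dx":1.5,"dy":12,"dz":-13.5,"wx":0,"wy":0,"wz":0,"fingers":1}]' 15
python3 -m handwheel '[{"dx":0,"dy":5,"dz":0,"wx":0,"wy":0,"wz":0,"fingers":1},{"dx":0.3,"dy":10,"dz":0,"wx":0,"wy":0,"wz":0,"fingers":1},{"dx":0.6,"dy":15,"dz":0,"wx":0,"wy":0,"wz":0,"fingers":1},{"dx":0.9,"dy":20,"dz":0,"wx":0,"wy":0,"wz":0,"fingers":1},{"dx":1.2,"dy":25,"dz":0,"wx":0,"wy":0,"wz":0,"fingers":1},{"dx":1.5,"dy":30,"dz":0,"wx":0,"wy":0,"wz":0,"fingers":1},{"dx":1.7,"dy":34,"dz":0,"wx":0,"wy":0,"wz":0,"fingers":1},{"dx":1.7,"dy":36,"dz":0,"wx":0,"wy":0,"wz":0,"fingers":1}]' 15
python3 - <<'E'
from h import *
f=grab_frame('wrist');cv2.imwrite('pics/w5.png',f[:,:,::-1])
go(.44,.315,.17);go(.44,.315,.05)
E
```

```text
clock: 11.45
tool_pos: [0.4566, -0.074, 0.1756]
tool_rot: [0.0, 0.001, 1.0, 0.0]
contact_force: [-0.1, -0.1, 0.2]
gripper_width: 0.503
gripper_force: 15.0
clock: 12.45
tool_pos: [0.4396, 0.2868, 0.1753]
tool_rot: [-0.0, -0.001, 1.0, -0.0]
contact_force: [0.6, -0.2, -1.1]
gripper_width: 0.499
gripper_force: 15.0
go [0.44, 0.315, 0.17] d [0.   2.7  0.55] w [0.1 0.  0.1] clock 12.5
go [0.44, 0.315, 0.05] d [ 0.    2.69 12.55] w [0.1 0.  0.1] clock 12.5
```

View pics/w5.png

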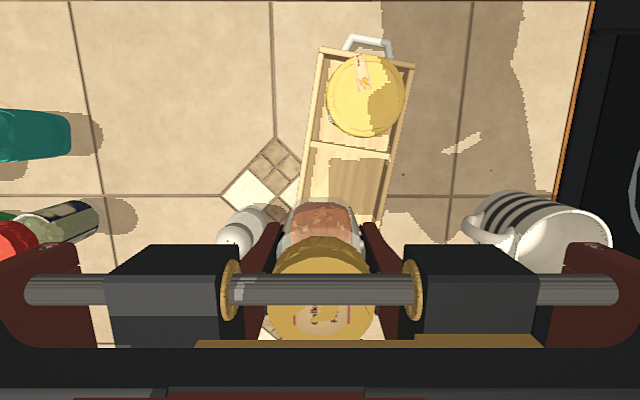

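The yellow-capped jar is held at (320,260). The divider ends at (312,145) and (388,155), the near rim corners are (320,48) and (414,66), and the honey lid is at (366,95).

```bash
python3 -c "
from h import *
p=camera_params('wrist')
for u,v,z in [(312,145,.03),(388,155,.03),(320,48,.03),(414,66,.03),(366,95,.093)]: print(ray(p,u,v,z).round(3))"
```

```text
[0.395 0.278 0.03 ]
[0.405 0.357 0.03 ]
[0.303 0.287 0.03 ]
[0.319 0.378 0.03 ]
[0.352 0.323 0.093]
```

```bash

python3 -m handwheel '[{"dx":-0.4,"dy":2.4,"dz":1,"wx":0,"wy":0,"wz":0,"fingers":1},{"dx":-0.4,"dy":2.4,"dz":4,"wx":0,"wy":0,"wz":0,"fingers":1},{"dx":-0.4,"dy":2.4,"dz":7,"wx":0,"wy":0,"wz":0,"fingers":1},{"dx":-0.4,"dy":2.4,"dz":9.5,"wx":0,"wy":0,"wz":0,"fingers":1},{"dx":-0.4,"dy":2.4,"dz":11,"wx":0,"wy":0,"wz":0,"fingers":1},{"dx":-0.4,"dy":2.4,"dz":12,"wx":0,"wy":0,"wz":0,"fingers":1},{"dx":-0.4,"dy":2.4,"dz":12.3,"wx":0,"wy":0,"wz":0,"fingers":1},{"dx":-0.4,"dy":2.4,"dz":12.5,"wx":0,"wy":0,"wz":0,"fingers":1}]' 15
python3 -m handwheel '[{"dx":0,"dy":0,"dz":0.1,"wx":0,"wy":0,"wz":0,"fingers":1},{"dx":0,"dy":0,"dz":0.2,"wx":0,"wy":0,"wz":0,"fingers":1},{"dx":0,"dy":0,"dz":0.25,"wx":0,"wy":0,"wz":0,"fingers":1},{"dx":0,"dy":0,"dz":0.3,"wx":0,"wy":0,"wz":0,"fingers":1}]' 15
```

```text
clock: 13.5
tool_pos: [0.4445, 0.3094, 0.0511]
tool_rot: [0.0, 0.0, 1.0, 0.0]
contact_force: [0.1, -0.4, -0.2]
gripper_width: 0.498
gripper_force: 15.0
clock: 14.0
tool_pos: [0.4441, 0.3092, 0.0478]
tool_rot: [0.0, 0.0, 1.0, 0.0]
contact_force: [-0.2, 0.1, -0.9]
gripper_width: 0.503
gripper_force: 15.0
```

```bash

python3 -m handwheel '[{"dx":0,"dy":0,"dz":0.05,"wx":0,"wy":0,"wz":0,"fingers":1},{"dx":0,"dy":0,"dz":0.1,"wx":0,"wy":0,"wz":0,"fingers":1},{"dx":0,"dy":0,"dz":0.15,"wx":0,"wy":0,"wz":0,"fingers":1},{"dx":0,"dy":0,"dz":0.15,"wx":0,"wy":0,"wz":0,"fingers":1}]' 15
```

```text
clock: 14.5
tool_pos: [0.4441, 0.3092, 0.0468]
tool_rot: [0.0, 0.0, 1.0, 0.0]
contact_force: [-1.0, -2.6, 7.6]
gripper_width: 0.495
gripper_force: 15.0
```

```bash

python3 -m handwheel '[{"dx":0,"dy":0,"dz":0,"wx":0,"wy":0,"wz":0,"fingers":0},{"dx":0,"dy":0,"dz":0,"wx":0,"wy":0,"wz":0,"fingers":-0.5},{"dx":0,"dy":0,"dz":0,"wx":0,"wy":0,"wz":0,"fingers":-1},{"dx":0,"dy":0,"dz":0,"wx":0,"wy":0,"wz":0,"fingers":-1},{"dx":0,"dy":0,"dz":-4,"wx":0,"wy":0,"wz":0,"fingers":-1},{"dx":0,"dy":0,"dz":-9,"wx":0,"wy":0,"wz":0,"fingers":-1},{"dx":0,"dy":0,"dz":-14,"wx":0,"wy":0,"wz":0,"fingers":-1},{"dx":0,"dy":0,"dz":-17,"wx":0,"wy":0,"wz":0,"fingers":-1}]' 15
python3 -m handwheel '[{"dx":-1,"dy":-3,"dz":0,"wx":0,"wy":0,"wz":0,"fingers":-1},{"dx":-2,"dy":-6,"dz":0,"wx":0,"wy":0,"wz":0,"fingers":-1},{"dx":-3.4,"dy":-9,"dz":0,"wx":0,"wy":0,"wz":0,"fingers":-1},{"dx":-3.4,"dy":-10,"dz":0,"wx":0,"wy":0,"wz":0,"fingers":-1},{"dx":-3.4,"dy":-10,"dz":0,"wx":0,"wy":0,"wz":0,"fingers":-1}]' 15
python3 - <<'E'
from h import *
p=camera_params('wrist');f=grab_frame('wrist');cv2.imwrite('pics/w6.png',f[:,:,::-1])
print([round(float(a),2) for a in sensors.observe()['q']])
for X in [(.478,.198,.09),(.477,-.003,.108)]: print(proj(p,X))
go(.478,.198,.036)
E
```

```text
clock: 15.5
tool_pos: [0.4447, 0.3096, 0.2187]
tool_rot: [0.001, 0.0, 1.0, 0.001]
contact_force: [0.3, 0.2, 0.1]
gripper_width: 0.997
gripper_force: 0.0
clock: 16.12
tool_pos: [0.4777, 0.2089, 0.216]
tool_rot: [-0.0, 0.001, 1.0, 0.0]
contact_force: [0.0, -0.0, -0.0]
gripper_width: 1.0
gripper_force: 0.0
[0.39, 0.28, 1.86, 0.0, 1.0, -1.18]
(np.float64(310.56927168315093), np.float64(192.43198069053662))
(np.float64(96.7126360452339), np.float64(195.995645597738))
go [0.478, 0.198, 0.036] d [-0.04 -1.14 18.01] w [ 0. -0. -0.] clock 16.18
```

View pics/w6.png

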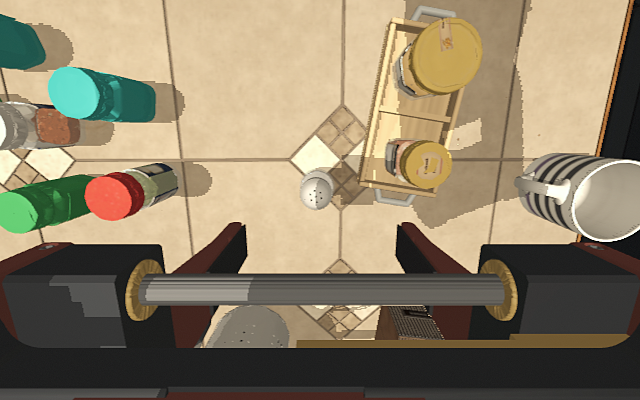

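The shaker dome is at (316,190). Both kit jars stand in the wooden caddy, at (445,55) and (428,165). A grey crock or utensil shows at (247,325) behind the gripper, so I'll check its clearance before going down.

```bash
python3 -c "
from h import *
p=camera_params('wrist');P=camera_params('top');S=camera_params('scene')
print(np.round(p['world_from_camera'],3)[:3,3])
print('salt',ray(p,316,190,.085).round(4))
for z in (.1,.15,.2,.25): print(z,ray(p,247,305,z).round(3),ray(p,290,330,z).round(3))
for z in (0,.15,.25,.3): print(z,'crock top-cam (275,163)',ray(P,275,163,z).round(3),'ladle (293,117)',ray(P,293,117,z).round(3),'scene ladle(359,135)',ray(S,359,135,z).round(3),'crock base',ray(S,350,183,z).round(3))
"
```

```text
[0.413 0.209 0.378]
salt [0.4767 0.2039 0.085 ]
0.1 [0.599 0.13  0.1  ] [0.63  0.175 0.1  ]
0.15 [0.566 0.144 0.15 ] [0.591 0.181 0.15 ]
0.2 [0.532 0.158 0.2  ] [0.552 0.187 0.2  ]
0.25 [0.499 0.172 0.25 ] [0.513 0.193 0.25 ]
0 crock top-cam (275,163) [0.664 0.119 0.   ] ladle (293,117) [0.907 0.028 0.   ] scene ladle(359,135) [1.095 0.531 0.   ] crock base [0.689 0.081 0.   ]
0.15 crock top-cam (275,163) [0.55  0.114 0.15 ] ladle (293,117) [0.768 0.033 0.15 ] scene ladle(359,135) [0.859 0.238 0.15 ] crock base [ 0.512 -0.146  0.15 ]
0.25 crock top-cam (275,163) [0.474 0.111 0.25 ] ladle (293,117) [0.676 0.035 0.25 ] scene ladle(359,135) [0.701 0.043 0.25 ] crock base [ 0.394 -0.298  0.25 ]
0.3 crock top-cam (275,163) [0.435 0.109 0.3  ] ladle (293,117) [0.63  0.037 0.3  ] scene ladle(359,135) [ 0.622 -0.055  0.3  ] crock base [ 0.335 -0.373  0.3  ]
```

The crock's front is at x≈0.66, which is well clear. The wooden caddy's far corner sits near the +y finger, so I'll go down with the fingers part-closed to 66 mm and the tips above the rim.

```bash

python3 -m handwheel '[{"dx":0,"dy":-0.7,"dz":2,"wx":0,"wy":0,"wz":0,"fingers":-0.5},{"dx":0,"dy":-0.7,"dz":5,"wx":0,"wy":0,"wz":0,"fingers":-0.5},{"dx":0,"dy":-0.7,"dz":8,"wx":0,"wy":0,"wz":0,"fingers":-0.5},{"dx":0,"dy":-0.7,"dz":11,"wx":0,"wy":0,"wz":0,"fingers":-0.5},{"dx":0,"dy":-0.7,"dz":14,"wx":0,"wy":0,"wz":0,"fingers":-0.5},{"dx":0,"dy":-0.7,"dz":16.5,"wx":0,"wy":0,"wz":0,"fingers":-0.5},{"dx":0,"dy":-0.7,"dz":17.6,"wx":0,"wy":0,"wz":0,"fingers":-0.5},{"dx":0,"dy":-0.7,"dz":17.6,"wx":0,"wy":0,"wz":0,"fingers":-0.5}]' 15
python3 -m handwheel '[{"dx":0,"dy":0,"dz":0,"wx":0,"wy":0,"wz":0,"fingers":0},{"dx":0,"dy":0,"dz":0,"wx":0,"wy":0,"wz":0,"fingers":0.5},{"dx":0,"dy":0,"dz":0,"wx":0,"wy":0,"wz":0,"fingers":1},{"dx":0,"dy":0,"dz":0,"wx":0,"wy":0,"wz":0,"fingers":1},{"dx":0,"dy":0,"dz":0,"wx":0,"wy":0,"wz":0,"fingers":1},{"dx":0,"dy":0,"dz":0,"wx":0,"wy":0,"wz":0,"fingers":1},{"dx":0,"dy":0,"dz":0,"wx":0,"wy":0,"wz":0,"fingers":1}]' 12
python3 -c "
from h import *
go(.40,.0,.18);go(.40,-.327,.18,150)"
```

```text
clock: 17.18
tool_pos: [0.4776, 0.2026, 0.0398]
tool_rot: [-0.001, -0.0, 1.0, -0.0]
contact_force: [0.3, 0.9, 0.7]
gripper_width: 0.754
gripper_force: 0.0
clock: 18.05
tool_pos: [0.4788, 0.2024, 0.0406]
tool_rot: [0.001, 0.0, 1.0, 0.0]
contact_force: [1.1, 0.9, 6.3]
gripper_width: 0.432
gripper_force: 12.2
go [0.4, 0.0, 0.18] d [  7.85 -20.24 -13.96] w [ 0.   0.1 -0. ] clock 18.05
go [0.4, -0.327, 0.18] d [  7.84 -52.94 -13.98] w [ 0.1  0.1 30. ] clock 18.05
```

```bash

python3 -m handwheel '[{"dx":0,"dy":0,"dz":-2,"wx":0,"wy":0,"wz":0,"fingers":1},{"dx":0,"dy":0,"dz":-5,"wx":0,"wy":0,"wz":0,"fingers":1},{"dx":0,"dy":0,"dz":-8,"wx":0,"wy":0,"wz":0,"fingers":1},{"dx":0,"dy":0,"dz":-11,"wx":0,"wy":0,"wz":0,"fingers":1},{"dx":1,"dy":0,"dz":-13,"wx":0,"wy":0,"wz":0,"fingers":1},{"dx":2,"dy":-3,"dz":-13.5,"wx":0,"wy":0,"wz":0,"fingers":1},{"dx":3,"dy":-7,"dz":-13.5,"wx":0,"wy":0,"wz":0,"fingers":1},{"dx":4,"dy":-12,"dz":-13.5,"wx":0,"wy":0,"wz":0,"fingers":1}]' 15
python3 -m handwheel '[{"dx":1,"dy":-5,"dz":0,"wx":0,"wy":0,"wz":0,"fingers":1},{"dx":2,"dy":-10,"dz":0,"wx":0,"wy":0,"wz":0,"fingers":1},{"dx":3,"dy":-15,"dz":0,"wx":0,"wy":0,"wz":0,"fingers":1},{"dx":4,"dy":-20,"dz":0,"wx":0,"wy":0,"wz":0,"fingers":1},{"dx":4,"dy":-25,"dz":0,"wx":0,"wy":0,"wz":0,"fingers":1},{"dx":4,"dy":-30,"dz":0,"wx":0,"wy":0,"wz":3,"fingers":1},{"dx":4,"dy":-35,"dz":0,"wx":0,"wy":0,"wz":7,"fingers":1},{"dx":4,"dy":-38,"dz":0,"wx":0,"wy":0,"wz":7,"fingers":1}]' 15
python3 - <<'E'
from h import *
f=grab_frame('wrist');cv2.imwrite('pics/w7.png',f[:,:,::-1])
go(.363,-.321,.175,173)
E
```

```text
clock: 19.05
tool_pos: [0.4369, 0.0813, 0.1748]
tool_rot: [-0.001, -0.001, 1.0, -0.0]
contact_force: [1.0, 0.4, -1.1]
gripper_width: 0.431
gripper_force: 14.7
clock: 20.05
tool_pos: [0.397, -0.2997, 0.1746]
tool_rot: [-0.001, 0.062, 0.998, 0.0]
contact_force: [0.8, 0.0, -1.6]
gripper_width: 0.431
gripper_force: 14.7
go [0.363, -0.321, 0.175] d [ 3.21 -2.29 -0.01] w [-0.1  0.  -0.1] clock 20.1
```

View pics/w7.png

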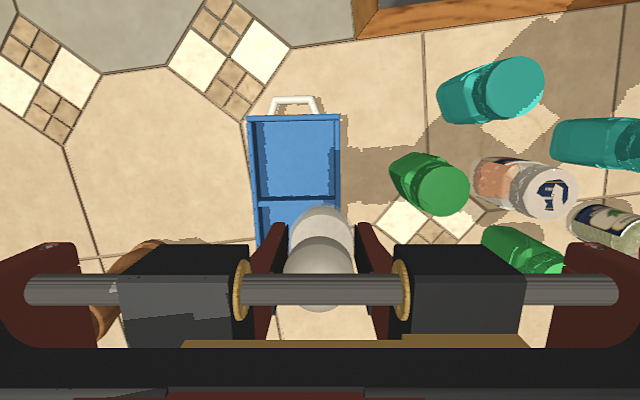

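The salt shaker is held upright at (320,260). The blue caddy's near rim corners are (247,115) and (340,114), and its divider is at about (258–331, 198).

```bash
python3 -c "
from h import *
p=camera_params('wrist')
a=ray(p,247,115,.03);b=ray(p,340,114,.03);c=ray(p,295,198,.03);m=(a+b)/2
print(a.round(3),b.round(3),c.round(3))
u=(c-m)/np.linalg.norm(c-m); n=c-.045*u; fr=c+.045*u; print('near',n.round(4),'far',fr.round(4),np.linalg.norm(c-m))
go(n[0],n[1],.05,173)"
```

```text
[ 0.314 -0.367  0.03 ] [ 0.325 -0.274  0.03 ] [ 0.405 -0.332  0.03 ]
near [ 0.3603 -0.3261  0.03  ] far [ 0.4495 -0.3376  0.03  ] 0.08629918228448796
go [np.float64(0.3602802469421531), np.float64(-0.32606616654997506), 0.05] d [ 3.41 -2.81 12.49] w [-0.1  0.  -0.1] clock 20.1
```

```bash

python3 -m handwheel '[{"dx":1.5,"dy":-1.5,"dz":0,"wx":0,"wy":0,"wz":0,"fingers":1},{"dx":3.3,"dy":-2.8,"dz":2,"wx":0,"wy":0,"wz":0,"fingers":1},{"dx":3.3,"dy":-2.8,"dz":5,"wx":0,"wy":0,"wz":0,"fingers":1},{"dx":3.3,"dy":-2.8,"dz":8,"wx":0,"wy":0,"wz":0,"fingers":1},{"dx":3.3,"dy":-2.8,"dz":10.5,"wx":0,"wy":0,"wz":0,"fingers":1},{"dx":3.3,"dy":-2.8,"dz":11.8,"wx":0,"wy":0,"wz":0,"fingers":1},{"dx":3.3,"dy":-2.8,"dz":12.2,"wx":0,"wy":0,"wz":0,"fingers":1},{"dx":3.3,"dy":-2.8,"dz":12.4,"wx":0,"wy":0,"wz":0,"fingers":1}]' 15
python3 -m handwheel '[{"dx":0,"dy":0,"dz":0.1,"wx":0,"wy":0,"wz":0,"fingers":1},{"dx":0,"dy":0,"dz":0.2,"wx":0,"wy":0,"wz":0,"fingers":1},{"dx":0,"dy":0,"dz":0.3,"wx":0,"wy":0,"wz":0,"fingers":1},{"dx":0,"dy":0,"dz":0.35,"wx":0,"wy":0,"wz":0,"fingers":1},{"dx":0,"dy":0,"dz":0.4,"wx":0,"wy":0,"wz":0,"fingers":1},{"dx":0,"dy":0,"dz":0.4,"wx":0,"wy":0,"wz":0,"fingers":1}]' 15
```

```text
clock: 21.1
tool_pos: [0.3619, -0.3217, 0.0515]
tool_rot: [0.0, 0.061, 0.998, -0.0]
contact_force: [0.3, -0.7, -1.4]
gripper_width: 0.438
gripper_force: 14.7
clock: 21.85
tool_pos: [0.3617, -0.3216, 0.0471]
tool_rot: [-0.0, 0.061, 0.998, 0.0]
contact_force: [-0.2, 0.1, -0.8]
gripper_width: 0.433
gripper_force: 14.7
```

```bash

python3 -m handwheel '[{"dx":0,"dy":0,"dz":0.05,"wx":0,"wy":0,"wz":0,"fingers":1},{"dx":0,"dy":0,"dz":0.1,"wx":0,"wy":0,"wz":0,"fingers":1},{"dx":0,"dy":0,"dz":0.1,"wx":0,"wy":0,"wz":0,"fingers":1}]' 15
```

```text
clock: 22.22
tool_pos: [0.3622, -0.3217, 0.0466]
tool_rot: [0.0, 0.061, 0.998, -0.0]
contact_force: [0.1, 1.4, 5.1]
gripper_width: 0.435
gripper_force: 15.2
```

```bash

python3 -m handwheel '[{"dx":0,"dy":0,"dz":0,"wx":0,"wy":0,"wz":0,"fingers":0},{"dx":0,"dy":0,"dz":0,"wx":0,"wy":0,"wz":0,"fingers":-0.5},{"dx":0,"dy":0,"dz":0,"wx":0,"wy":0,"wz":0,"fingers":-0.6},{"dx":0,"dy":0,"dz":0,"wx":0,"wy":0,"wz":0,"fingers":-0.6},{"dx":0,"dy":0,"dz":-4,"wx":0,"wy":0,"wz":0,"fingers":-0.6},{"dx":0,"dy":0,"dz":-9,"wx":0,"wy":0,"wz":0,"fingers":-0.6},{"dx":0,"dy":0,"dz":-14,"wx":0,"wy":0,"wz":0,"fingers":-0.6},{"dx":0,"dy":0,"dz":-17,"wx":0,"wy":0,"wz":0,"fingers":-0.6}]' 15
python3 -c "
from h import *
go(.477,-.005,.22)"
```

```text
clock: 23.22
tool_pos: [0.3622, -0.3221, 0.2187]
tool_rot: [0.001, 0.061, 0.998, -0.001]
contact_force: [-0.1, -0.1, 0.5]
gripper_width: 0.798
gripper_force: 0.0
go [0.477, -0.005, 0.22] d [-7.52 32.87 -0.17] w [-0.1  0.1 -7. ] clock 23.23
```

```bash

python3 -m handwheel '[{"dx":-1,"dy":5,"dz":0,"wx":0,"wy":0,"wz":0,"fingers":-0.6},{"dx":-2,"dy":10,"dz":0,"wx":0,"wy":0,"wz":-2,"fingers":-0.6},{"dx":-3.5,"dy":16,"dz":0,"wx":0,"wy":0,"wz":-4,"fingers":-0.6},{"dx":-5,"dy":22,"dz":0,"wx":0,"wy":0,"wz":-7,"fingers":-0.6},{"dx":-6.5,"dy":28,"dz":0,"wx":0,"wy":0,"wz":-7,"fingers":-0.6},{"dx":-7.5,"dy":32,"dz":0,"wx":0,"wy":0,"wz":-7,"fingers":-0.6},{"dx":-7.5,"dy":32.9,"dz":0,"wx":0,"wy":0,"wz":-7,"fingers":-0.6},{"dx":-7.5,"dy":32.9,"dz":0,"wx":0,"wy":0,"wz":-7,"fingers":-0.6}]' 15
python3 - <<'E'
from h import *
p=camera_params('wrist');f=grab_frame('wrist');cv2.imwrite('pics/w8.png',f[:,:,::-1])
hsv=cv2.cvtColor(f,cv2.COLOR_RGB2HSV)
m=cv2.inRange(hsv,(0,150,130),(8,255,255))|cv2.inRange(hsv,(172,150,130),(180,255,255)); n,l,st,c=cv2.connectedComponentsWithStats(m)
for i in range(1,n):
    if st[i,4]>150: print('red',st[i],c[i].round(1),ray(p,*c[i],.106).round(4))
go(.477,-.003,.043)
E
```

```text
clock: 24.22
tool_pos: [0.4759, -0.0042, 0.2159]
tool_rot: [-0.0, -0.0, 1.0, -0.0]
contact_force: [-0.6, 0.5, -0.2]
gripper_width: 0.798
gripper_force: 0.0
red [ 309  178   46   44 1588] [331.9 199.2] [0.4791 0.0057 0.106 ]
go [0.477, -0.003, 0.043] d [-0.14  0.19 17.3 ] w [-0. -0. -0.] clock 24.27
```

View pics/w8.png

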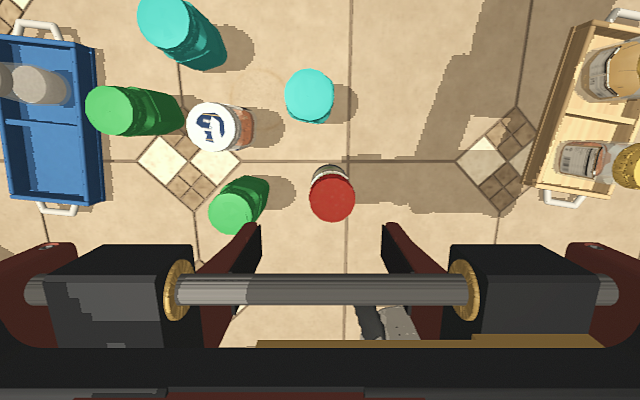

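The red cap is at (332,199), giving a jar position of about (0.479, 0.005). The salt shaker stands in the blue near compartment at (38,85). The green jar at (238,205) is clear of the fingers, and by disparity the utensils sit far behind. Descending.

```bash

python3 -m handwheel '[{"dx":-0.3,"dy":0.9,"dz":2,"wx":0,"wy":0,"wz":0,"fingers":-0.6},{"dx":-0.3,"dy":0.9,"dz":5,"wx":0,"wy":0,"wz":0,"fingers":-0.6},{"dx":-0.3,"dy":0.9,"dz":8,"wx":0,"wy":0,"wz":0,"fingers":-0.6},{"dx":-0.3,"dy":0.9,"dz":11,"wx":0,"wy":0,"wz":0,"fingers":-0.6},{"dx":-0.3,"dy":0.9,"dz":14,"wx":0,"wy":0,"wz":0,"fingers":-0.6},{"dx":-0.3,"dy":0.9,"dz":16.3,"wx":0,"wy":0,"wz":0,"fingers":-0.6},{"dx":-0.3,"dy":0.9,"dz":17.3,"wx":0,"wy":0,"wz":0,"fingers":-0.6},{"dx":-0.3,"dy":0.9,"dz":17.3,"wx":0,"wy":0,"wz":0,"fingers":-0.6}]' 15
python3 -m handwheel '[{"dx":0,"dy":0,"dz":0,"wx":0,"wy":0,"wz":0,"fingers":0},{"dx":0,"dy":0,"dz":0,"wx":0,"wy":0,"wz":0,"fingers":0.5},{"dx":0,"dy":0,"dz":0,"wx":0,"wy":0,"wz":0,"fingers":1},{"dx":0,"dy":0,"dz":0,"wx":0,"wy":0,"wz":0,"fingers":1},{"dx":0,"dy":0,"dz":0,"wx":0,"wy":0,"wz":0,"fingers":1},{"dx":0,"dy":0,"dz":0,"wx":0,"wy":0,"wz":0,"fingers":1},{"dx":0,"dy":0,"dz":0,"wx":0,"wy":0,"wz":0,"fingers":1}]' 15
python3 -c "
from h import *
go(.452,-.333,.18,173)"
```

```text
clock: 25.28
tool_pos: [0.4789, 0.0039, 0.043]
tool_rot: [-0.001, 0.001, 1.0, -0.0]
contact_force: [-0.9, 0.3, 0.1]
gripper_width: 0.798
gripper_force: 0.0
clock: 26.15
tool_pos: [0.4798, 0.0049, 0.0438]
tool_rot: [0.001, 0.0, 1.0, -0.0]
contact_force: [-1.3, 0.4, 5.8]
gripper_width: 0.508
gripper_force: 15.0
go [0.452, -0.333, 0.18] d [  2.76 -33.79 -13.63] w [0.  0.1 7. ] clock 26.15
```

```bash

python3 -m handwheel '[{"dx":0,"dy":0,"dz":-2,"wx":0,"wy":0,"wz":0,"fingers":1},{"dx":0,"dy":0,"dz":-5,"wx":0,"wy":0,"wz":0,"fingers":1},{"dx":0,"dy":0,"dz":-8,"wx":0,"wy":0,"wz":0,"fingers":1},{"dx":0,"dy":0,"dz":-11,"wx":0,"wy":0,"wz":0,"fingers":1},{"dx":0.5,"dy":0,"dz":-13,"wx":0,"wy":0,"wz":0,"fingers":1},{"dx":1,"dy":-2,"dz":-13.5,"wx":0,"wy":0,"wz":0,"fingers":1},{"dx":1.5,"dy":-6,"dz":-13.5,"wx":0,"wy":0,"wz":0,"fingers":1},{"dx":2,"dy":-10,"dz":-13.5,"wx":0,"wy":0,"wz":0,"fingers":1}]' 15
python3 -m handwheel '[{"dx":0.2,"dy":-4,"dz":0,"wx":0,"wy":0,"wz":1,"fingers":1},{"dx":0.4,"dy":-8,"dz":0,"wx":0,"wy":0,"wz":2,"fingers":1},{"dx":0.6,"dy":-12,"dz":0,"wx":0,"wy":0,"wz":3,"fingers":1},{"dx":0.8,"dy":-16,"dz":0,"wx":0,"wy":0,"wz":4,"fingers":1},{"dx":0.8,"dy":-20,"dz":0,"wx":0,"wy":0,"wz":6,"fingers":1},{"dx":0.8,"dy":-22.5,"dz":0,"wx":0,"wy":0,"wz":7,"fingers":1},{"dx":0.8,"dy":-23,"dz":0,"wx":0,"wy":0,"wz":7,"fingers":1}]' 15
python3 - <<'E'
from h import *
f=grab_frame('wrist');cv2.imwrite('pics/w9.png',f[:,:,::-1])
go(.451,-.335,.0498,173)
E
```

```text
clock: 27.15
tool_pos: [0.459, -0.0959, 0.1783]
tool_rot: [0.0, -0.0, 1.0, -0.0]
contact_force: [0.9, -0.4, 0.2]
gripper_width: 0.506
gripper_force: 15.0
clock: 28.02
tool_pos: [0.4511, -0.326, 0.1779]
tool_rot: [-0.0, 0.062, 0.998, 0.0]
contact_force: [0.1, 0.4, -1.4]
gripper_width: 0.503
gripper_force: 15.0
go [0.451, -0.335, 0.0498] d [-0.12 -0.94 12.81] w [ 0.  -0.  -0.1] clock 28.07
```

View pics/w9.png

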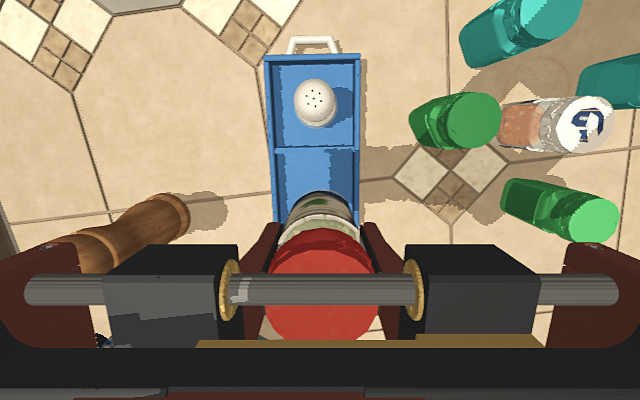

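The salt shaker is upright in the near compartment at (314,100), and the red jar is held at (320,270). The divider centre is (315,148) and the near rim corners are (265,58) and (359,53). I'll check the far centre and the mill's clearance.

```bash
python3 -c "
from h import *
p=camera_params('wrist')
a=ray(p,265,58,.03);b=ray(p,359,53,.03);c=ray(p,315,148,.03);m=(a+b)/2
u=(c-m)/np.linalg.norm(c-m); print(c.round(3),'far',(c+.045*u).round(4),'mill base',ray(p,165,212,.01).round(3),'top',ray(p,85,262,.17).round(3))"
```

```text
[ 0.408 -0.327  0.03 ] far [ 0.4533 -0.3311  0.03  ] mill base [ 0.462 -0.511  0.01 ] top [ 0.451 -0.475  0.17 ]
```

```bash

python3 -m handwheel '[{"dx":-0.2,"dy":-0.7,"dz":1,"wx":0,"wy":0,"wz":0,"fingers":1},{"dx":-0.2,"dy":-0.7,"dz":4,"wx":0,"wy":0,"wz":0,"fingers":1},{"dx":-0.2,"dy":-0.7,"dz":7,"wx":0,"wy":0,"wz":0,"fingers":1},{"dx":-0.2,"dy":-0.7,"dz":9.5,"wx":0,"wy":0,"wz":0,"fingers":1},{"dx":-0.2,"dy":-0.7,"dz":11,"wx":0,"wy":0,"wz":0,"fingers":1},{"dx":-0.2,"dy":-0.7,"dz":12,"wx":0,"wy":0,"wz":0,"fingers":1},{"dx":-0.2,"dy":-0.7,"dz":12.2,"wx":0,"wy":0,"wz":0,"fingers":1},{"dx":-0.2,"dy":-0.7,"dz":12.4,"wx":0,"wy":0,"wz":0,"fingers":1}]' 15
python3 -m handwheel '[{"dx":0,"dy":0,"dz":0.1,"wx":0,"wy":0,"wz":0,"fingers":1},{"dx":0,"dy":0,"dz":0.2,"wx":0,"wy":0,"wz":0,"fingers":1},{"dx":0,"dy":0,"dz":0.25,"wx":0,"wy":0,"wz":0,"fingers":1},{"dx":0,"dy":0,"dz":0.3,"wx":0,"wy":0,"wz":0,"fingers":1},{"dx":0,"dy":0,"dz":0.3,"wx":0,"wy":0,"wz":0,"fingers":1}]' 15
```

```text
clock: 29.08
tool_pos: [0.4528, -0.3327, 0.0547]
tool_rot: [0.0, 0.061, 0.998, -0.0]
contact_force: [0.2, 0.9, -0.4]
gripper_width: 0.502
gripper_force: 15.0
clock: 29.7
tool_pos: [0.4524, -0.3324, 0.0512]
tool_rot: [-0.0, 0.061, 0.998, 0.0]
contact_force: [0.4, 0.4, -1.7]
gripper_width: 0.506
gripper_force: 15.0
```

```bash

python3 -m handwheel '[{"dx":0,"dy":0,"dz":0.05,"wx":0,"wy":0,"wz":0,"fingers":1},{"dx":0,"dy":0,"dz":0.1,"wx":0,"wy":0,"wz":0,"fingers":1},{"dx":0,"dy":0,"dz":0.15,"wx":0,"wy":0,"wz":0,"fingers":1},{"dx":0,"dy":0,"dz":0.2,"wx":0,"wy":0,"wz":0,"fingers":1},{"dx":0,"dy":0,"dz":0.2,"wx":0,"wy":0,"wz":0,"fingers":1}]' 15
```

```text
clock: 30.32
tool_pos: [0.4524, -0.3325, 0.0498]
tool_rot: [0.0, 0.061, 0.998, -0.0]
contact_force: [-1.1, 1.7, 6.5]
gripper_width: 0.506
gripper_force: 15.0
```

Contact again. Release, rise and back off towards the robot.

```bash

python3 -m handwheel '[{"dx":0,"dy":0,"dz":0,"wx":0,"wy":0,"wz":0,"fingers":0},{"dx":0,"dy":0,"dz":0,"wx":0,"wy":0,"wz":0,"fingers":-0.5},{"dx":0,"dy":0,"dz":0,"wx":0,"wy":0,"wz":0,"fingers":-0.6},{"dx":0,"dy":0,"dz":0,"wx":0,"wy":0,"wz":0,"fingers":-0.6},{"dx":0,"dy":0,"dz":-4,"wx":0,"wy":0,"wz":0,"fingers":-0.6},{"dx":0,"dy":0,"dz":-9,"wx":0,"wy":0,"wz":0,"fingers":-0.6},{"dx":0,"dy":0,"dz":-14,"wx":0,"wy":0,"wz":0,"fingers":-0.6},{"dx":0,"dy":0,"dz":-17,"wx":0,"wy":0,"wz":0,"fingers":-0.6}]' 15
python3 -m handwheel '[{"dx":0,"dy":4,"dz":-2,"wx":0,"wy":0,"wz":0,"fingers":-0.6},{"dx":0,"dy":8,"dz":-2,"wx":0,"wy":0,"wz":0,"fingers":-0.6},{"dx":0,"dy":13,"dz":-2,"wx":0,"wy":0,"wz":0,"fingers":-0.6},{"dx":0,"dy":17,"dz":-2,"wx":0,"wy":0,"wz":0,"fingers":-0.6},{"dx":0,"dy":19,"dz":-2,"wx":0,"wy":0,"wz":0,"fingers":-0.6},{"dx":0,"dy":19,"dz":-2,"wx":0,"wy":0,"wz":0,"fingers":-0.6}]' 15
python3 - <<'E'
from h import *
w=grab_frame('wrist');t=grab_frame('top');s=grab_frame('scene')
v=np.zeros((600,800,3),np.uint8); v[:350,:640]=w[:350]; v[350:,:500]=cv2.resize(t[160:285,180:430],None,fx=2,fy=2); v[350:,500:]=cv2.resize(s[145:270,240:390],None,fx=2,fy=2)
cv2.imwrite('pics/v10.png',v[:,:,::-1])
E
```

```text
clock: 31.32
tool_pos: [0.453, -0.3329, 0.2218]
tool_rot: [0.001, 0.061, 0.998, -0.001]
contact_force: [0.3, -0.3, -0.2]
gripper_width: 0.801
gripper_force: 0.0
clock: 32.08
tool_pos: [0.4756, -0.1428, 0.2392]
tool_rot: [-0.0, 0.06, 0.998, 0.0]
contact_force: [-0.5, -0.3, -0.2]
gripper_width: 0.798
gripper_force: 0.0
```

View pics/v10.png

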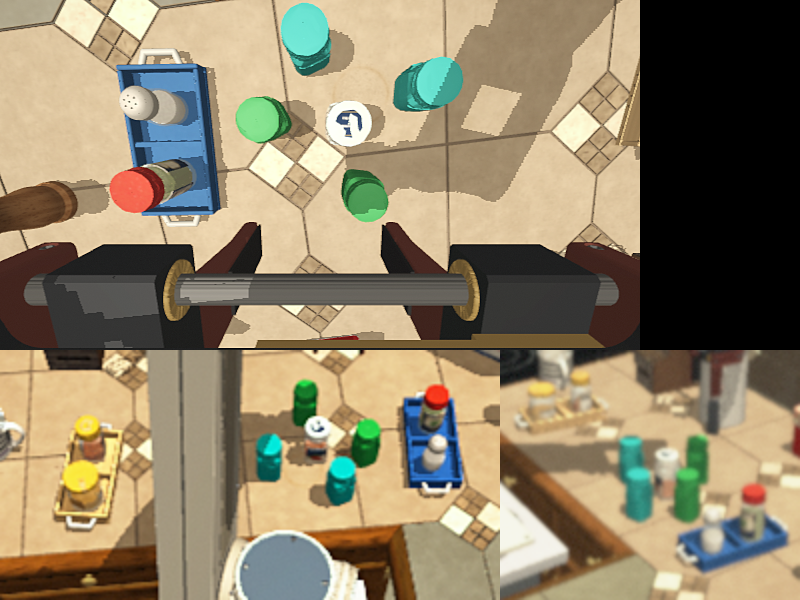

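All four jars stand upright, each in its own compartment: honey and yellow-cap in the wooden caddy, salt and red-cap in the blue. The white-cap, the look-alikes, the mug and the mill haven't been touched. Handing in.

```bash
python3 -c "
from workcell import manip
print(manip.hand_in())"
```

```text
the job is handed in; nothing more can be done
None
```

The job is handed in: the honey jar and yellow-capped jar stand in the wooden caddy, and the salt shaker and red-capped jar in the blue one, each upright in its own compartment, done in about 32 s with nothing else moved.

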